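# Take a wax bracket out of its loose-piece die

### The job

The wax bracket in the die has set: lift out the two loose aluminium inserts that lock it in and park both in the parts tray, move the bracket, kept upright, flat into the nest of the cooling setter, then put both inserts back into the die, each fully home in its own seat, ready for the next shot. The narrow insert's toe laps over the wide insert's toe, so the narrow one comes out first and goes back last.

Things in the scene. Friction and masses are not known exactly. Their poses are not given: they have to be found in the camera images.
- wax_die: Fixed grey steel die block, walls 32 mm high; x -66 (brass gate) to 70, y -58 to 68 mm about its origin (underside). Pocket floor z = 10 mm, wall mouths widen 6 mm a side; narrow neck at the +x end. Holds bracket and both inserts at first. Insert seats (insert's origin in this frame, axes parallel, 2 to 5 mm play): wide (0, 30, 10), narrow (0, -28, 10) mm.
- wide_insert: L-shaped bright aluminium piece, 0.3 kg, pull tab with round top and dark eye. Origin: underside, below the tab; axes as the die's when seated. Body x -50 to 32, y -21 to 22, z 0 to 32 mm; low toe x 36 to 56, y -47 to -13, z 0 to 14 mm. Tab 10 mm thick in x, 30 wide in y, z 32 to 64 mm: pinch it along x from above. Bridges the bracket's flange.
- narrow_insert: Narrower L-shaped bright aluminium piece, 0.25 kg, plain square tab. Origin: underside, below the tab; axes as the die's when seated. Body x -50 to 32, y -14 to 19, z 0 to 32 mm; high toe x 36 to 56, y 11 to 45, z 16 to 32 mm, over the wide one's toe. Tab 10 mm thick in x, 24 wide in y, z 32 to 64 mm: pinch it along x from above. Bridges the flange.
- wax_bracket: Teal wax eye bracket, 0.06 kg. Flange 48 x 48 x 10 mm; upright lug 44 mm long in x, 12 thick in y, round top at z = 50 mm, 16 mm eye at z = 28 mm: pinch the lug along y from above. Origin: under the flange's centre. A 10 mm thick gate stub reaches to x = -54 mm. It starts at (-8, 0, 10) mm in the die's frame, flange under both inserts.
- cooling_setter: Fixed pale wooden plate 120 x 96 x 12 mm with 8 mm rails round a square nest for the flange. Origin: centre of the underside. Nest floor z = 12 mm, 58 x 58 mm (5 mm play a side, rails bevelled 5 mm more). Rails are open in the middle at the -x and +x ends for the gate stub, which may point either way.
- parts_tray: Fixed shallow steel tray 142 (x) x 198 (y) mm with dark rubber mat, rim 21 mm high. Origin: centre of the underside; mat surface z = 6 mm, inside 134 x 190 mm. The inserts fit side by side, axes parallel to it: e.g. wide insert's origin at (0, 60), narrow one's at (0, -64) mm.

How it is judged:
By the outcome, as a careful person would: the job done as asked, in the order asked, and still so for the second after the job is handed in, with the robot touching nothing.
It also fails if it takes over 144 s, if anything falls off the work surface, if the arm or the gripper's body presses on something with over 40 N, if the wrist force passes 120 N, or if a joint passes its speed limit or range.

### The arm

A 6-joint arm with a two-finger parallel gripper is mounted at the origin on a cart in front of the work surface, level with it; the furniture and walls round the work are solid. World frame = base frame: x ahead of the robot, y to its left, z up, the work surface at z = 0. Lengths are in m, angles in rad, forces in N, time in s.
With the tool pointing down it reaches from about 0.35 to 0.775 m from the base axis. Payload 7.3 kg.
Tool frame: the origin (TCP) lies at the centre of the arm's flange, where the gripper is bolted on; the fingertips stand 178 mm ahead of it and the grasp point (between the pads) lies 159 mm ahead of it (tip_extent is the distance from the TCP to the fingertips, in m); z points along the fingers, y is the line along which they close (so a half turn about z gives the same grasp; the last joint's range is limited). The gripper opens to 92 mm and grips with 3 to 60 N. Pads are 19 mm wide; open, the fingers measure 130 mm over their backs; the gripper's body (75 mm by 190 mm) begins 47 mm behind the grasp point.
Start: joints at [0.955, 0.342, 1.524, -0, 1.275, -0.146], TCP at [0.238, 0.468, 0.405] pointing down, gripper open.
Joint ranges: [-2.53, 2.53], [-0.77, 2.02], [0.04, 2.7], [-1, 4.14], [0.28, 2.66], [-3.11, 3.11]. Speed limits (rad/s): [2.57, 2.57, 3.14, 3.14, 3.14, 3.14].

### API

Orientations are given as [roll, pitch, yaw] about the fixed x, y, z axes, in that order (R = Rz(yaw) Ry(pitch) Rx(roll)).
In Python, from cell import * gives the robot as it stands.
- The arm moves only by the tool arm_command, never from a script. Its arguments are lists of equal length, an entry for each row: "xyz": the shift along the world's x, y, z in mm, a list of three; "spin": the turn about the world's z in degrees. In form: {"xyz": [[tx, ty, tz], ...], "spin": [spin, ...]}. A call has 1 to 20 rows; each row shifts and turns the commanded pose from where the row before left it; what a row does not reach is not made up. A row lasts 1/10 s, in which the tool goes at most 50 mm and 8.59 degrees, less where a joint would pass 70% of its speed; a pose out of reach is approached as far as the arm can. A call with a gripper value outside its range is refused whole. "jaw" is the opening, from -1 (shut) to 1 (fully open), set as the call begins (left out, the last holds). The fingers move at their own pace and stop on an object; "squeeze" is the grip in N (left out, the last holds). Time passes only in rows, so rows that do not move let the fingers close. It gives the time, the measured TCP pose, the force, the opening and the grip force at its end, in the units of the state.
- observe(): the state, without advancing time (a new reading comes with each control period).
- read_camera(name): name is "scene" or "top" or "wrist"; returns a dict with "img" (420x560x3 uint8, red, green, blue), "depth" (420x560 float32, m along the optical axis (not along the pixel's ray), 0 where there is no reading), "fx", "fy", "cx", "cy" (pixels), "world_from_camera" (4x4, takes a point from camera to world coordinates). Camera axes: x right, y up, looking along -z (the intrinsics and any distortion apply to the point x, -y, -z); pixel columns grow to the right and rows downward; lengths in m; the calibration is good to about 2 mm. A picture is of the moment at which its call begins.
- hand_in(): hands the job in; it is judged then, once.
The state is a dict: "time": time; "qpos": joint angles; "qvel": joint speeds; "joint_efforts": joint torques, N m; "tool_pos": TCP position; "tool_rot": TCP orientation; "contact_force": force on the tool from outside, world axes, zero at the start; "torque": the same for the moment, N m; "opening": finger opening in m; "grip_force": force on a finger pad.
Only numpy, scipy, OpenCV 4.12 (cv2) and the standard library are available. Lean on these libraries where they do the work, as an engineer would, in place of code of your own. Each camera call takes 0.05 s, during which the arm holds its last target. There are 200 camera calls.

## Working session

There is one attempt and no reset: what is moved stays moved. The work goes in short steps, Python scripts to look and compute and a tool call to move; the robot and the scene stay as the last step left them, time stands still between calls to the robot, and variables do not carry over. Pictures are saved under pics/ and viewed, at most 14 in all, crops included, and the job is handed in when it is done.

Besides the shell and the picture viewer there is one more tool, called as name(argument=value, ...) on one line, values as JSON. arm_command: Moves the arm, as the interface text tells. Its arguments: {"type":"object","properties":{"xyz":{"type":"array","items":{"type":"array","items":{"type":"number"}}},"spin":{"type":"array","items":{"type":"number"}},"jaw":{"type":"number"},"squeeze":{"type":"number"}},"required":["xyz","spin"]}

```bash
ls; mkdir -p pics
cat > h.py <<'E'
from cell import *
import numpy as np, cv2
def snap(name,fn):
    c=read_camera(name); np.savez('pics/'+fn+'.npz',**{k:np.array(v) for k,v in c.items()})
    cv2.imwrite('pics/'+fn+'.png',c['img'][:,:,::-1]); return c
def load(fn): return dict(np.load('pics/'+fn+'.npz'))
def cloud(c):
    d=c['depth']; v,u=np.mgrid[:d.shape[0],:d.shape[1]]
    p=np.stack([(u-c['cx'])/c['fx']*d,-(v-c['cy'])/c['fy']*d,-d],-1)
    T=c['world_from_camera']; return p@T[:3,:3].T+T[:3,3]
E
python3 - <<'E'
from h import *
s=observe(); print({k:np.round(v,3) for k,v in s.items()})
for n in ['scene','top']:
    c=snap(n,n+'0'); print(n,np.round(c['world_from_camera'],3).tolist(),c['fx'],c.keys())
E
```

```text
pics
{'time': np.float64(0.0), 'qpos': array([ 0.955,  0.343,  1.525, -0.   ,  1.275, -0.146]), 'qvel': array([-0.001,  0.   , -0.   ,  0.001,  0.   , -0.001]), 'joint_efforts': array([ 2.0000e-03, -4.3125e+01, -2.4423e+01,  7.2000e-02,  5.6000e-02,
       -0.0000e+00]), 'tool_pos': array([0.238, 0.468, 0.404]), 'tool_rot': array([-3.14 , -0.   ,  2.672]), 'contact_force': array([ 0.089, -0.63 , -0.5  ]), 'torque': array([-0.044,  0.009, -0.02 ]), 'grip_force': np.float64(0.0), 'opening': np.float64(0.092)}
scene [[0.67, 0.551, -0.498, 0.04], [-0.742, 0.488, -0.459, -0.453], [-0.009, 0.677, 0.736, 0.806], [0.0, 0.0, 0.0, 1.0]] 416.835331744344 dict_keys(['img', 'depth', 'fx', 'fy', 'cx', 'cy', 'world_from_camera'])
top [[0.007, 0.983, -0.182, 0.365], [-1.0, 0.002, -0.028, 0.0], [-0.027, 0.182, 0.983, 0.945], [0.0, 0.0, 0.0, 1.0]] 379.7330802614892 dict_keys(['img', 'depth', 'fx', 'fy', 'cx', 'cy', 'world_from_camera'])
```

View pics/top0.png

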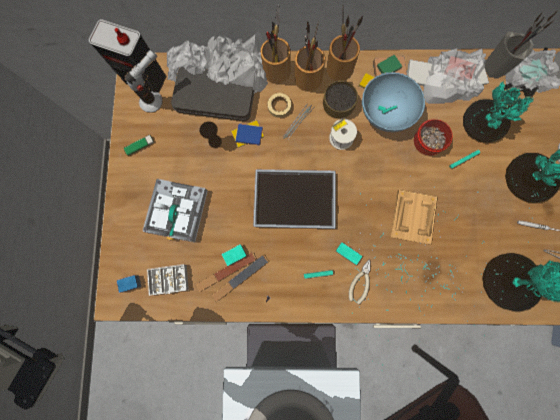

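View pics/scene0.png

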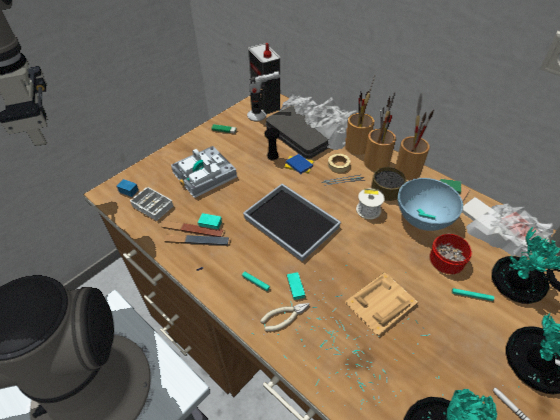

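Run:
```python
from h import *
c=load('top0'); P=cloud(c)
for n,(u0,u1,v0,v1),(z0,z1) in [('die',(135,218,170,250),(.012,.08)),('tray',(245,345,160,235),(.014,.04)),('setter',(385,445,180,250),(.006,.04))]:
    Q=P[v0:v1,u0:u1]; m=(Q[...,2]>z0)&(Q[...,2]<z1)
    lab,k=cv2.connectedComponents(m.astype(np.uint8))[::-1]; 
    k=np.argmax([ (lab==i).sum() for i in range(1,lab.max()+1)])+1
    q=Q[lab==k]
    r=cv2.minAreaRect((q[:,:2]*1000).astype(np.float32)); print(n,len(q),r,np.round(cv2.boxPoints(r)).tolist(), 'z pct',np.percentile(q[:,2],[1,25,50,75,95,99]).round(3))
a=c['img'][165:255,130:225,::-1];b=c['img'][175:255,380:450,::-1]
im=np.hstack([cv2.resize(a,(0,0),fx=5,fy=5,interpolation=cv2.INTER_CUBIC)[:450],np.zeros((450,1,3),np.uint8)])
b=cv2.resize(b,(0,0),fx=4.5,fy=4.5,interpolation=cv2.INTER_CUBIC); b=np.vstack([b,np.zeros((450-b.shape[0],b.shape[1],3),np.uint8)])
cv2.imwrite('pics/crop0.png',np.hstack([im,b])[:,:800])
```

```text
die 2753 ((519.698974609375, 288.80718994140625), (126.76362609863281, 141.6143798828125), 78.9488525390625) [[438.0, 240.0], [577.0, 213.0], [601.0, 337.0], [462.0, 365.0]] z pct [0.014 0.029 0.033 0.041 0.058 0.073]
tray 703 ((553.8453369140625, -8.956901550292969), (201.41397094726562, 146.71253967285156), 88.97187805175781) [[479.0, -108.0], [625.0, -111.0], [629.0, 90.0], [482.0, 93.0]] z pct [0.015 0.018 0.019 0.021 0.022 0.024]
setter 1909 ((509.9332580566406, -304.3085021972656), (97.11129760742188, 120.42988586425781), 79.11141204833984) [[442.0, -341.0], [560.0, -363.0], [578.0, -268.0], [460.0, -245.0]] z pct [0.008 0.011 0.012 0.015 0.021 0.022]
```

View pics/crop0.png

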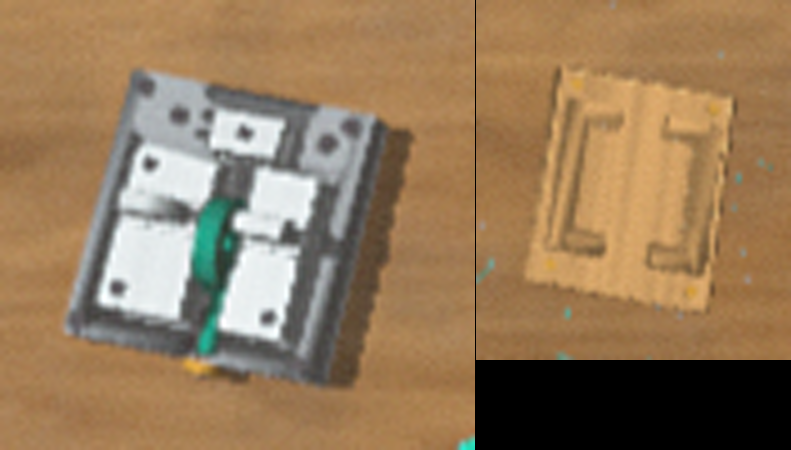

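arm_command(xyz=[[28.2,-17.9,0],[28.2,-17.9,0],[28.2,-17.9,0],[28.2,-17.9,0],[28.2,-17.9,0],[28.2,-17.9,0],[28.2,-17.9,0],[28.2,-17.9,0],[28.2,-17.9,0],[28.2,-17.9,0],[0,0,0],[0,0,0]], spin=[-7.4,-7.4,-7.4,-7.4,-7.4,-7.4,-7.4,-7.4,-7.4,-7.4,0,0])

```text
time: 1.3
tool_pos: [0.5199, 0.2887, 0.404]
tool_rot: [-3.14, 0.001, 1.38]
contact_force: [-1.4, 0.6, -0.6]
opening: 0.0919
grip_force: 0.0
```

Run:
```python
from h import *
s=observe(); print(s['time'],np.round(s['tool_pos'],4),np.degrees(s['tool_rot']).round(2),s['qpos'].round(2) if hasattr(s['qpos'],'round') else s['qpos'])
c=snap('wrist','w1'); print(np.round(c['world_from_camera'],3).tolist(),c['fx'])
```

```text
1.3 [0.5199 0.2887 0.404 ] [-1.7991e+02  4.0000e-02  7.9070e+01] [0.38 0.47 1.32 0.   1.35 0.57]
[[0.982, 0.184, 0.05, 0.532], [-0.191, 0.95, 0.248, 0.355], [-0.002, -0.253, 0.968, 0.383], [0.0, 0.0, 0.0, 1.0]] 328.98698409107845
```

View pics/w1.png

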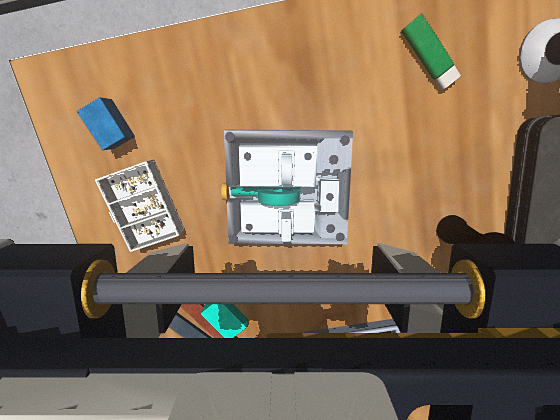

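Run:
```python
from h import *
c=load('w1'); P=cloud(c)*1000
Q=P[100:270,200:370]
def rect(m,n):
    q=Q[m]; r=cv2.minAreaRect(q[:,:2].astype(np.float32)); print(n,m.sum(),np.round(r[0],1),np.round(r[1],1),round(r[2],1),'z',np.median(q[:,2]).round(1))
top=(Q[...,2]>29)&(Q[...,2]<36); rect(top,'walltop')
t=(Q[...,2]>69)&(Q[...,2]<80)
n,lab,st,ce=cv2.connectedComponentsWithStats(t.astype(np.uint8))
for i in range(1,n):
    if st[i,4]>8: rect(lab==i,'tab%s'%ce[i])
g=c['img'][100:270,200:370].astype(int); teal=(g[...,1]>g[...,0]+40)&(Q[...,2]>40)
rect(teal,'lug'); 
ins=(Q[...,2]>39)&(Q[...,2]<46); n,lab,st,ce=cv2.connectedComponentsWithStats(ins.astype(np.uint8))
for i in range(1,n):
    if st[i,4]>60: rect(lab==i,'ins%s'%ce[i])
# table plane z check
print('table z',np.median(P[30:100,150:350,2]))
cv2.imwrite('pics/crop1.png',cv2.resize(c['img'][120:255,210:365,::-1],(0,0),fx=4.4,fy=4.4,interpolation=cv2.INTER_CUBIC))
```

```text
walltop 4483 [524.8 290.3] [123.8 134.4] 78.9 z 31.4
tab[86.50462963 70.89814815] 216 [527.9 315.1] [22.9  8.7] 79.0 z 72.4
tab[ 85.71311475 129.40983607] 244 [516.5 258.6] [23.4  9.9] 79.0 z 73.2
lug 507 [520.7 318.9] [76.  41.2] 78.6 z 55.6
ins[75.21831267 66.1327469 ] 2501 [518.2 317.8] [40.6 77.4] 78.7 z 41.5
ins[ 90.14909702 112.40235195] 2381 [524.8 264.7] [114.9  52.4] 6.6 z 41.5
table z -0.8536441652257365
```

View pics/crop1.png

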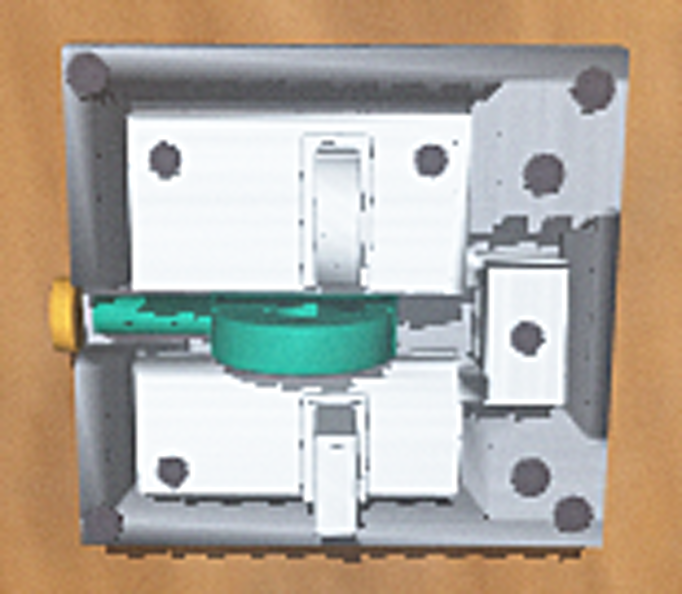

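arm_command(xyz=[[-3.4,-30.1,0],[0,0,-40],[0,0,-40],[0,0,-40],[0,0,-30],[0,0,-20],[0,0,-10],[0,0,0],[0,0,0]], spin=[0,0,0,0,0,0,0,0,0], jaw=0.0, squeeze=40)

```text
time: 2.25
tool_pos: [0.5163, 0.2596, 0.2258]
tool_rot: [3.14, -0.001, 1.381]
contact_force: [0.7, -0.2, -0.0]
opening: 0.0462
grip_force: 0.0
```

arm_command(xyz=[[0,0,0],[0,0,0],[0,0,0],[0,0,0],[0,0,0],[0,0,0],[0,0,0],[0,0,0],[0,0,0],[0,0,0]], spin=[0,0,0,0,0,0,0,0,0,0], jaw=-1, squeeze=40)

```text
time: 3.25
tool_pos: [0.5164, 0.259, 0.2249]
tool_rot: [3.141, -0.0, 1.38]
contact_force: [0.5, -0.8, 2.8]
opening: 0.0095
grip_force: 40.0
```

arm_command(xyz=[[0,0,5],[0,0,10],[0,0,10],[0,0,15],[0,0,20],[0,0,30],[0,0,30],[0,0,0],[0,0,0]], spin=[0,0,0,0,0,0,0,0,0])

```text
time: 4.15
tool_pos: [0.516, 0.259, 0.3453]
tool_rot: [3.14, -0.001, 1.38]
contact_force: [0.7, -0.2, -2.6]
opening: 0.0095
grip_force: 40.0
```

Run:
```python
from h import *
c=snap('wrist','w2'); c2=snap('scene','s2')
a=c['img'][:,:,::-1]
b=cv2.resize(c2['img'][120:220,120:260,::-1],(0,0),fx=2,fy=2)
im=cv2.resize(a,(520,390)); im=np.hstack([im,np.vstack([b,np.zeros((190,280,3),np.uint8)])]); cv2.imwrite('pics/v2.png',im)
```

```text
(no output)
```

View pics/v2.png

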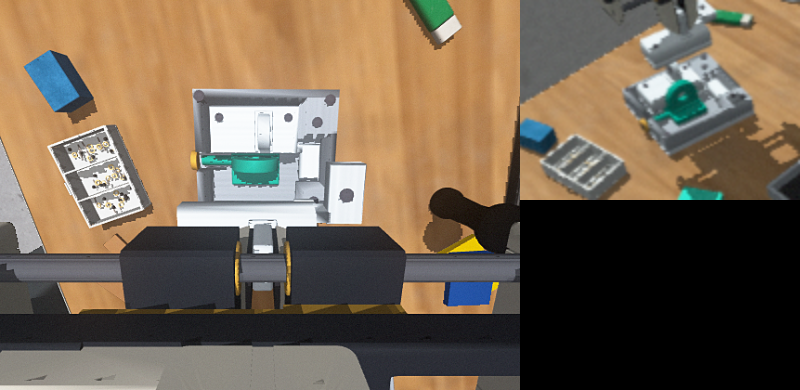

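arm_command(xyz=[[4.25,-41.5,0],[4.25,-41.5,0],[4.25,-41.5,0],[4.25,-41.5,0],[4.25,-41.5,0],[4.25,-41.5,0],[4.25,-41.5,0],[4.25,-41.5,0],[0,0,0],[0,0,-30],[0,0,-30],[0,0,-25],[0,0,-15],[0,0,-10],[0,0,-6],[0,0,-4],[0,0,-3],[0,0,0],[0,0,0]], spin=[1.25,1.25,1.25,1.25,1.25,1.25,1.25,1.25,0,0,0,0,0,0,0,0,0,0,0])

```text
time: 6.15
tool_pos: [0.5504, -0.073, 0.2223]
tool_rot: [3.141, 0.0, 1.555]
contact_force: [0.4, 0.7, -1.9]
opening: 0.0095
grip_force: 40.0
```

arm_command(xyz=[[0,0,-1],[0,0,-0.7],[0,0,0],[0,0,0]], spin=[0,0,0,0])

```text
time: 6.55
tool_pos: [0.5504, -0.073, 0.2209]
tool_rot: [3.14, 0.0, 1.555]
contact_force: [-1.4, 1.0, 5.0]
opening: 0.0101
grip_force: 40.0
```

arm_command(xyz=[[0,0,0],[0,0,0],[0,0,0],[0,0,0],[0,0,0],[0,0,0]], spin=[0,0,0,0,0,0], jaw=-0.3)

```text
time: 7.15
tool_pos: [0.5503, -0.073, 0.22]
tool_rot: [-3.142, -0.0, 1.555]
contact_force: [0.8, -0.2, -0.6]
opening: 0.0323
grip_force: 0.0
```

arm_command(xyz=[[0,0,30],[0,0,45],[0,0,45],[-2.5,43.2,0],[-2.5,43.2,0],[-2.5,43.2,0],[-2.5,43.2,0],[-2.5,43.2,0],[-2.5,43.2,0],[-2.5,43.2,0],[-2.5,43.2,0],[-2.6,42.9,0],[0,0,0],[0,0,-40],[0,0,-35],[0,0,-20],[0,0,-12],[0,0,-8.3],[0,0,0],[0,0,0]], spin=[0,0,0,-1.1,-1.1,-1.1,-1.1,-1.1,-1.1,-1.1,-1.1,-1.2,0,0,0,0,0,0,0,0], jaw=0)

```text
time: 9.15
tool_pos: [0.5281, 0.3155, 0.2258]
tool_rot: [3.14, -0.001, 1.38]
contact_force: [0.6, -0.8, -0.6]
opening: 0.0456
grip_force: 0.0
```

arm_command(xyz=[[0,0,0],[0,0,0],[0,0,0],[0,0,0],[0,0,0],[0,0,0],[0,0,0],[0,0,0],[0,0,0],[0,0,0]], spin=[0,0,0,0,0,0,0,0,0,0], jaw=-1)

```text
time: 10.15
tool_pos: [0.5277, 0.3156, 0.2249]
tool_rot: [3.141, -0.0, 1.38]
contact_force: [0.8, 0.1, 2.3]
opening: 0.0097
grip_force: 40.0
```

arm_command(xyz=[[0,0,5],[0,0,10],[0,0,10],[0,0,15],[0,0,20],[0,0,30],[0,0,30],[0,0,0],[0,0,0]], spin=[0,0,0,0,0,0,0,0,0])

```text
time: 11.05
tool_pos: [0.5274, 0.3155, 0.3451]
tool_rot: [3.141, -0.001, 1.38]
contact_force: [-0.2, 0.7, -4.5]
opening: 0.0096
grip_force: 40.0
```

arm_command(xyz=[[3.5,-37.8,0],[3.5,-37.8,0],[3.5,-37.8,0],[3.5,-37.8,0],[3.5,-37.8,0],[3.5,-37.8,0],[2.5,-37.7,0],[0,0,0],[0,0,0],[0,0,-30],[0,0,-30],[0,0,-25],[0,0,-15],[0,0,-10],[0,0,-6],[0,0,-4],[0,0,-3],[0,0,-1.7],[0,0,0],[0,0,0]], spin=[1.5,1.5,1.5,1.5,1.5,1.5,1.0,0,0,0,0,0,0,0,0,0,0,0,0,0])

```text
time: 13.05
tool_pos: [0.5513, 0.0511, 0.2209]
tool_rot: [3.14, -0.0, 1.555]
contact_force: [-1.6, 1.3, 1.9]
opening: 0.0099
grip_force: 40.0
```

arm_command(xyz=[[0,0,0],[0,0,0],[0,0,0],[0,0,0],[0,0,0],[0,0,0]], spin=[0,0,0,0,0,0], jaw=-0.3)

```text
time: 13.65
tool_pos: [0.5512, 0.051, 0.22]
tool_rot: [3.142, 0.0, 1.555]
contact_force: [-0.4, 0.3, -0.4]
opening: 0.0322
grip_force: 0.0
```

arm_command(xyz=[[0,0,30],[0,0,45],[0,0,45],[-3.7,23.6,4],[-3.7,23.6,4],[-3.7,23.6,4],[-3.7,23.6,4],[-3.7,23.6,4],[-3.7,23.6,4],[-3.7,23.6,4],[-3.7,23.6,4],[-3.7,23.6,4],[-3.7,23.6,4],[0,0,0],[0,0,0]], spin=[0,0,0,8,8,8,8,8,8,8,8,8,8,0,0])

```text
time: 15.15
tool_pos: [0.514, 0.2871, 0.3798]
tool_rot: [-3.141, -0.0, 2.95]
contact_force: [0.7, 0.0, 0.2]
opening: 0.0323
grip_force: 0.0
```

Run:
```python
from h import *
c=snap('wrist','w3'); t=snap('top','t3'); s=snap('scene','s3'); P=cloud(c)*1000
print(np.round(c['world_from_camera'][:3,3],3))
g=c['img'].astype(int); teal=(g[...,1]>g[...,0]+40)&(np.hypot(P[...,0]-514,P[...,1]-287)<60)
for lo,hi in [(14,24),(40,54),(54,66)]:
    q=P[teal&(P[...,2]>lo)&(P[...,2]<hi)]
    if len(q)>10:
        r=cv2.minAreaRect(q[:,:2].astype(np.float32)); print(lo,hi,len(q),np.round(r[0],1),np.round(r[1],1),round(r[2],1),np.median(q[:,2]).round(1))
m=(P[...,2]>29)&(P[...,2]<36)&(np.hypot(P[...,0]-522,P[...,1]-287)<110)
r=cv2.minAreaRect(P[m][:,:2].astype(np.float32)); print('walls',r)
im=np.hstack([cv2.resize(c['img'],(480,360)),cv2.resize(t['img'][120:280,130:350],(320,233))[:,:,:].copy() if 0 else np.vstack([cv2.resize(t['img'][160:250,240:350],(320,262)),np.zeros((98,320,3),np.uint8)])])
cv2.imwrite('pics/v3.png',im[:,:,::-1])
```

```text
[0.447 0.3   0.359]
14 24 1789 [499.3 290. ] [48.  77.6] 78.9 19.4
40 54 171 [513.6 287.5] [11.5 42.3] 78.8 49.5
54 66 356 [514.1 287.5] [11.4 30.2] 78.7 57.7
walls ((525.2976684570312, 289.9678955078125), (124.38245391845703, 134.90219116210938), 78.53204345703125)
```

View pics/v3.png

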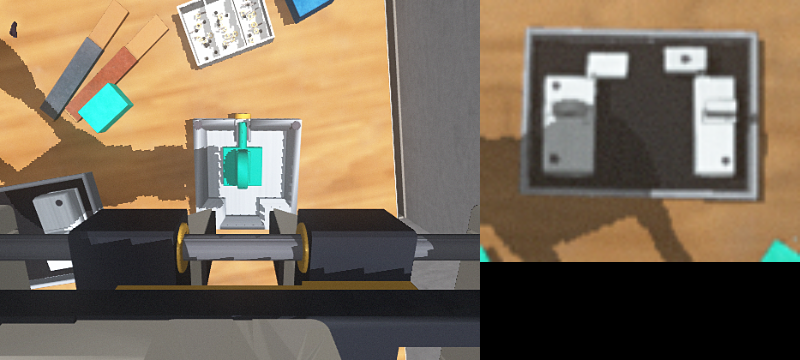

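arm_command(xyz=[[0,0.4,-40],[0,0,-40],[0,0,-40],[0,0,-25],[0,0,-15],[0,0,-10],[0,0,-7],[0,0,0],[0,0,0]], spin=[0,0,0,0,0,0,0,0,0], squeeze=12)

```text
time: 16.2
tool_pos: [0.5145, 0.2874, 0.2038]
tool_rot: [3.141, 0.001, 2.951]
contact_force: [0.4, -0.2, -0.0]
opening: 0.0321
grip_force: 0.0
```

arm_command(xyz=[[0,0,0],[0,0,0],[0,0,0],[0,0,0],[0,0,0],[0,0,0],[0,0,0],[0,0,0]], spin=[0,0,0,0,0,0,0,0], jaw=-1, squeeze=12)

```text
time: 17.0
tool_pos: [0.5143, 0.2875, 0.2035]
tool_rot: [3.141, 0.001, 2.951]
contact_force: [-0.0, -0.0, 6.0]
opening: 0.0122
grip_force: 12.0
```

arm_command(xyz=[[0,0,4],[0,0,6],[0,0,10],[0,0,15],[0,0,20],[0,0,30],[0,0,25],[0,0,0],[0,0,0]], spin=[0,0,0,0,0,0,0,0,0])

```text
time: 17.9
tool_pos: [0.514, 0.2874, 0.3136]
tool_rot: [3.141, 0.001, 2.951]
contact_force: [-0.5, 0.0, -0.8]
opening: 0.0118
grip_force: 12.0
```

arm_command(xyz=[[0,-20,5],[0,-40,5],[-0.3,-42,5],[-0.3,-42,5],[-0.3,-42,5],[-0.3,-42,5],[-0.3,-42,5],[-0.3,-42,5],[-0.3,-42,5],[-0.3,-42,5],[-0.3,-42,5],[-0.3,-42,5],[-0.3,-42,5],[-0.3,-40,0],[-0.4,-30,0],[0,0,0],[0,0,0]], spin=[0,0,0,0,0,0,0,0,0,0,0,0,0,0,0,0,0])

```text
time: 19.6
tool_pos: [0.5098, -0.3049, 0.3763]
tool_rot: [3.14, -0.003, 2.95]
contact_force: [0.6, 1.1, -1.4]
opening: 0.0119
grip_force: 12.0
```

Run:
```python
from h import *
c=snap('wrist','w4'); P=cloud(c)*1000
s=observe(); print(np.round(s['tool_pos'],4))
b=np.hypot(P[...,0]-512,P[...,1]+304)<95
for lo,hi in [(8,30),(17,24)]:
    m=b&(P[...,2]>lo)&(P[...,2]<hi); r=cv2.minAreaRect(P[m][:,:2].astype(np.float32)); print(lo,m.sum(),r,np.median(P[m][:,2]))
g=c['img'].astype(int); m=(g[...,1]>g[...,0]+40)&(P[...,2]>80)&(P[...,2]<240)
q=P[m]
for lo,hi in [(180,200),(200,205),(205,260),(90,200)]:
    k=(q[:,2]>lo)&(q[:,2]<hi)
    if k.sum()>20: print(lo,k.sum(),np.median(q[k],0).round(1),cv2.minAreaRect(q[k][:,:2].astype(np.float32)))
```

```text
[ 0.51   -0.3041  0.3767]
8 5559 ((490.5233154296875, -299.42950439453125), (96.30451965332031, 77.51560974121094), 79.11550903320312) 11.861706151163832
17 1284 ((498.5674133300781, -301.093017578125), (82.36592864990234, 56.88640213012695), 79.0117416381836) 19.2607129610482
180 3283 [ 487.6 -297.3  192.2] ((478.89031982421875, -298.4739074707031), (47.96770095825195, 46.037166595458984), 79.23362731933594)
200 79 [ 487.8 -300.4  202.5] ((489.60662841796875, -306.0978088378906), (5.8939690589904785, 22.28852653503418), 18.400819778442383)
205 1687 [ 495.2 -302.7  226.2] ((506.299560546875, -303.9134216308594), (11.930667877197266, 38.67207336425781), 78.64813995361328)
90 3283 [ 487.6 -297.3  192.2] ((478.89031982421875, -298.4739074707031), (47.96770095825195, 46.037166595458984), 79.23362731933594)
```

View pics/w4.png

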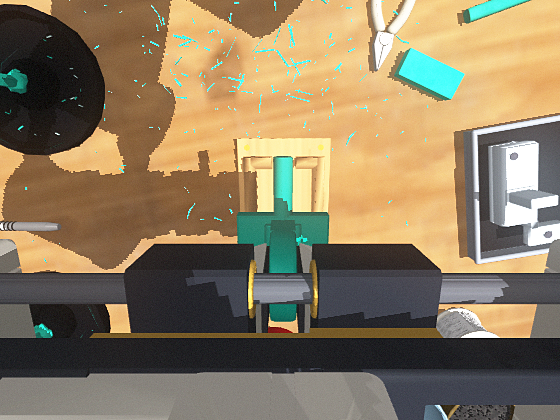

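arm_command(xyz=[[1.5,0.8,0],[0,0,-30],[0,0,-40],[0,0,-35],[0,0,-25],[0,0,-15],[0,0,-10],[0,0,-6],[0,0,-4],[0,0,-3],[0,0,-2],[0,0,0],[0,0,0],[0,0,0]], spin=[0,0,0,0,0,0,0,0,0,0,0,0,0,0])

```text
time: 21.05
tool_pos: [0.5117, -0.3039, 0.2083]
tool_rot: [-3.141, 0.0, 2.951]
contact_force: [-0.2, -0.4, -0.5]
opening: 0.012
grip_force: 12.0
```

arm_command(xyz=[[0,0,-1.5],[0,0,-1.0],[0,0,0],[0,0,0],[0,0,0]], spin=[0,0,0,0,0])

```text
time: 21.55
tool_pos: [0.5116, -0.3038, 0.2055]
tool_rot: [3.142, 0.0, 2.951]
contact_force: [-0.5, 0.3, -0.2]
opening: 0.012
grip_force: 12.0
```

Run:
```python
from h import *
c=snap('scene','s5'); t=snap('top','t5')
cv2.imwrite('pics/v5.png',np.hstack([cv2.resize(c['img'][250:350,330:430],(400,400)),cv2.resize(t['img'][170:260,370:460],(400,400))])[:,:,::-1])
```

```text
(no output)
```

View pics/v5.png

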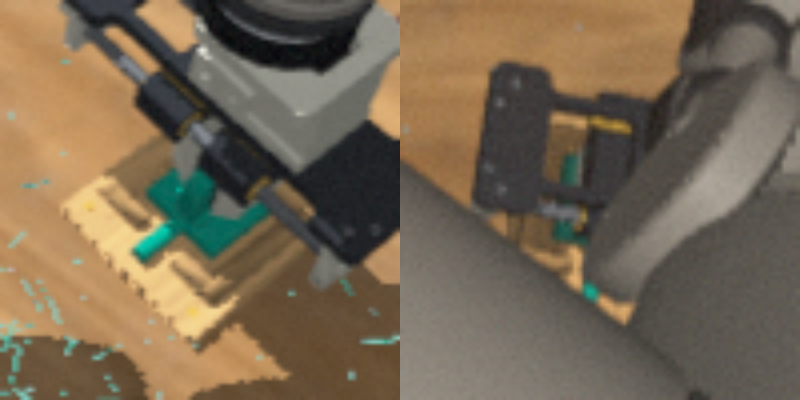

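arm_command(xyz=[[0,0,-1.0],[0,0,0],[0,0,0]], spin=[0,0,0])

```text
time: 21.95
tool_pos: [0.5116, -0.3037, 0.2055]
tool_rot: [-3.141, 0.0, 2.951]
contact_force: [-2.8, 1.4, 6.9]
opening: 0.0118
grip_force: 12.0
```

Contact with the nest floor. Release (small opening, clear of the rails) and rise.

arm_command(xyz=[[0,0,0],[0,0,0],[0,0,0],[0,0,0],[0,0,0],[0,0,0]], spin=[0,0,0,0,0,0], jaw=-0.3)

```text
time: 22.55
tool_pos: [0.5117, -0.3038, 0.2044]
tool_rot: [3.141, -0.0, 2.951]
contact_force: [-0.1, 0.4, -0.0]
opening: 0.0321
grip_force: 0.0
```

arm_command(xyz=[[0,0,10],[0,0,20],[0,0,40],[0,0,45],[0,0,45],[-2,20,10],[-2,20,0],[-2,20,0],[-2,20,0],[0,0,0],[0,0,0]], spin=[0,0,0,0,0,-8,-8,-8,-8,0,0])

```text
time: 23.65
tool_pos: [0.5037, -0.2238, 0.3753]
tool_rot: [3.142, 0.001, 2.396]
contact_force: [-0.3, 0.5, -0.3]
opening: 0.032
grip_force: 0.0
```

Run:
```python
from h import *
c=snap('wrist','w6'); s=snap('scene','s6'); P=cloud(c)*1000
g=c['img'].astype(int); b=np.hypot(P[...,0]-511,P[...,1]+303)<85
teal=b&(g[...,1]>g[...,0]+40)
for lo,hi in [(15,30),(50,70)]:
    m=teal&(P[...,2]>lo)&(P[...,2]<hi)
    if m.sum()>10: print(lo,m.sum(),cv2.minAreaRect(P[m][:,:2].astype(np.float32)),np.percentile(P[m][:,2],[5,50,95]).round(1))
m=b&(P[...,2]>8); print(cv2.minAreaRect(P[m][:,:2].astype(np.float32)))
im=np.hstack([cv2.resize(c['img'],(480,360)),cv2.resize(s['img'][260:340,340:420],(320,320),interpolation=cv2.INTER_CUBIC)[:320].copy().repeat(1,0)]) if 0 else np.hstack([cv2.resize(c['img'],(480,360)),cv2.resize(s['img'][260:350,340:420],(320,360))])
cv2.imwrite('pics/v6.png',im[:,:,::-1])
```

```text
15 887 ((499.6097717285156, -293.996826171875), (79.0643539428711, 39.66279602050781), 21.94515609741211) [18.7 21.3 23.6]
50 37 ((495.1335754394531, -298.0888366699219), (5.867090225219727, 5.6020188331604), 83.51129150390625) [50.6 53.4 56.3]
((495.8453063964844, -296.34368896484375), (117.64386749267578, 135.08213806152344), 66.94786071777344)
```

View pics/v6.png

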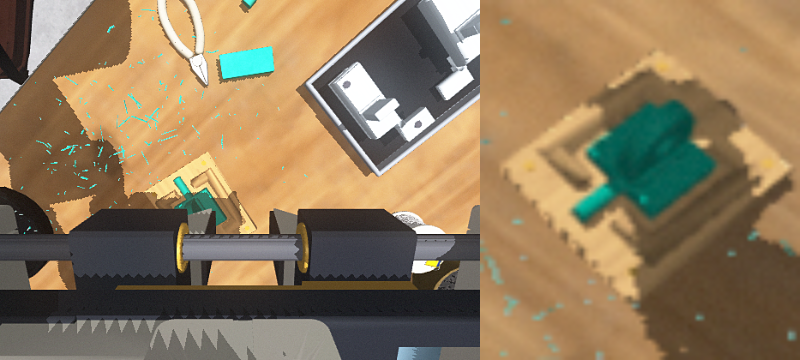

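arm_command(xyz=[[6.8,39.3,0],[6.8,39.3,0],[6.8,39.3,0],[6.8,39.3,0],[6.8,39.3,0],[6.8,39.3,0],[6.7,39.0,0],[0,0,0],[0,0,-30],[0,0,-40],[0,0,-35],[0,0,-25],[0,0,-14.5],[0,0,-10],[0,0,0],[0,0,0]], spin=[-7,-7,-7,-7,-7,-7,-6,0,0,0,0,0,0,0,0,0], squeeze=40)

```text
time: 25.35
tool_pos: [0.5516, 0.0505, 0.2206]
tool_rot: [3.141, 0.0, 1.555]
contact_force: [-0.6, -0.3, 0.2]
opening: 0.0325
grip_force: 0.0
```

arm_command(xyz=[[0,0,0],[0,0,0],[0,0,0],[0,0,0],[0,0,0],[0,0,0],[0,0,0],[0,0,0]], spin=[0,0,0,0,0,0,0,0], jaw=-1, squeeze=40)

```text
time: 26.15
tool_pos: [0.5513, 0.0511, 0.2206]
tool_rot: [3.141, 0.0, 1.555]
contact_force: [-0.6, -0.3, 6.0]
opening: 0.0098
grip_force: 40.0
```

arm_command(xyz=[[0,0,5],[0,0,15],[0,0,30],[0,0,40],[0,0,34.7],[0,0,0],[-3.5,37.8,0],[-3.5,37.8,0],[-3.5,37.8,0],[-3.5,37.8,0],[-3.5,37.8,0],[-3.5,37.8,0],[-2.5,37.7,0],[0,0,0],[0,0,0],[0,0,0]], spin=[0,0,0,0,0,0,-1.5,-1.5,-1.5,-1.5,-1.5,-1.5,-1.0,0,0,0])

```text
time: 27.75
tool_pos: [0.5276, 0.3148, 0.3433]
tool_rot: [-3.14, 0.002, 1.38]
contact_force: [0.5, -1.4, -3.5]
opening: 0.0099
grip_force: 40.0
```

arm_command(xyz=[[0,0,0],[0,0,-20],[0,0,-30],[0,0,-20],[0,0,-12],[0,0,-8],[0,0,-5],[0,0,-5],[0,0,-5],[0,0,-5],[0,0,-4],[0,0,0],[0,0,0]], spin=[0,0,0,0,0,0,0,0,0,0,0,0,0])

```text
time: 29.05
tool_pos: [0.5277, 0.3156, 0.2308]
tool_rot: [3.141, -0.0, 1.38]
contact_force: [-0.5, 0.7, -3.5]
opening: 0.0097
grip_force: 40.0
```

arm_command(xyz=[[0,0,-2],[0,0,-2],[0,0,-1],[0,0,-0.7],[0,0,-0.3],[0,0,0],[0,0,0]], spin=[0,0,0,0,0,0,0])

```text
time: 29.75
tool_pos: [0.5277, 0.3156, 0.2248]
tool_rot: [3.141, -0.0, 1.38]
contact_force: [0.6, 0.3, -3.6]
opening: 0.01
grip_force: 40.0
```

arm_command(xyz=[[0,0,-0.6],[0,0,-0.6],[0,0,0],[0,0,0]], spin=[0,0,0,0])

```text
time: 30.15
tool_pos: [0.5276, 0.3156, 0.2246]
tool_rot: [3.141, -0.0, 1.38]
contact_force: [-3.0, -1.3, 5.5]
opening: 0.0098
grip_force: 40.0
```

arm_command(xyz=[[0,0,0],[0,0,0],[0,0,0],[0,0,0],[0,0,0],[0,0,0]], spin=[0,0,0,0,0,0], jaw=-0.3)

```text
time: 30.75
tool_pos: [0.5277, 0.3155, 0.2235]
tool_rot: [3.142, 0.0, 1.38]
contact_force: [0.2, 0.7, -0.6]
opening: 0.032
grip_force: 0.0
```

arm_command(xyz=[[0,0,20],[0,0,40],[0,0,45],[0,0,45],[0,-40,0],[0,-20,0],[0,0,0],[0,0,0]], spin=[0,0,0,0,0,0,0,0])

```text
time: 31.55
tool_pos: [0.5277, 0.2555, 0.3736]
tool_rot: [3.142, -0.0, 1.379]
contact_force: [0.5, 0.5, 1.1]
opening: 0.0324
grip_force: 0.0
```

Run:
```python
from h import *
s=observe(); print(np.round(s['tool_pos'],4))
c=snap('wrist','w7'); P=cloud(c)*1000
b=np.hypot(P[...,0]-522,P[...,1]-286)<110
for lo,hi,n in [(69,82,'tab'),(38.5,47,'bodytop'),(28,36,'walls')]:
    m=b&(P[...,2]>lo)&(P[...,2]<hi); N,lab,st,ce=cv2.connectedComponentsWithStats(m.astype(np.uint8))
    for i in range(1,N):
        if st[i,4]>60: q=P[lab==i]; r=cv2.minAreaRect(q[:,:2].astype(np.float32)); print(n,st[i,4],np.round(r[0],1),np.round(r[1],1),round(r[2],1),np.percentile(q[:,2],[5,50,95]).round(1))
cv2.imwrite('pics/v7.png',c['img'][:,:,::-1])
```

```text
[0.5277 0.2555 0.3736]
tab 292 [527.1 315.8] [22.1  9.3] 78.3 [69.4 72.1 74. ]
bodytop 3265 [517.8 317.7] [39.9 77.9] 78.9 [39.9 41.5 43.2]
walls 5602 [524.8 290.2] [124.2 134.5] 78.9 [29.1 31.4 32.9]
walls 99 [552.9 310.7] [43.3 13.4] 74.3 [32.9 34.6 35.8]
walls 69 [506.8 298.2] [ 0.2 65.1] 78.9 [33.6 34.4 35.7]
```

View pics/v7.png

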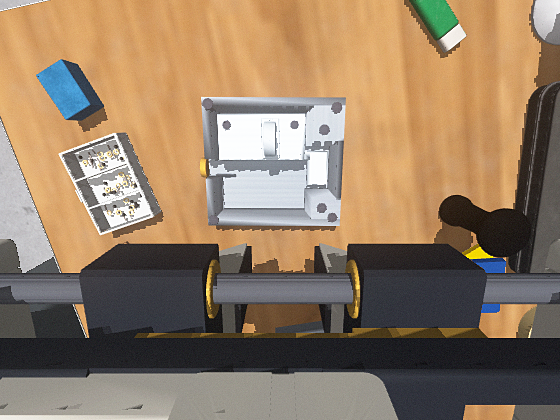

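arm_command(xyz=[[2.8,-41,0],[2.8,-41,0],[2.8,-41,0],[2.8,-41,0],[2.8,-41,0],[2.8,-41,0],[2.8,-41,0],[3.0,-41.5,0],[0,0,0],[0,0,-30],[0,0,-40],[0,0,-35],[0,0,-25],[0,0,-13.5],[0,0,-10],[0,0,0],[0,0,0]], spin=[1.25,1.25,1.25,1.25,1.25,1.25,1.25,1.25,0,0,0,0,0,0,0,0,0])

```text
time: 33.3
tool_pos: [0.5507, -0.0725, 0.2205]
tool_rot: [3.141, 0.0, 1.555]
contact_force: [-0.4, 0.8, -0.8]
opening: 0.0323
grip_force: 0.0
```

arm_command(xyz=[[0,0,0],[0,0,0],[0,0,0],[0,0,0],[0,0,0],[0,0,0],[0,0,0],[0,0,0]], spin=[0,0,0,0,0,0,0,0], jaw=-1)

```text
time: 34.1
tool_pos: [0.5504, -0.0731, 0.2206]
tool_rot: [3.141, 0.0, 1.555]
contact_force: [-1.6, -0.6, 6.3]
opening: 0.0098
grip_force: 40.0
```

arm_command(xyz=[[0,0,5],[0,0,15],[0,0,30],[0,0,40],[0,0,34.7],[0,0,0],[-4.25,41.5,0],[-4.25,41.5,0],[-4.25,41.5,0],[-4.25,41.5,0],[-4.25,41.5,0],[-4.25,41.5,0],[-4.25,41.5,0],[-4.25,41.5,0],[0,0,0],[0,0,0],[0,0,0],[0,0,0]], spin=[0,0,0,0,0,0,-1.25,-1.25,-1.25,-1.25,-1.25,-1.25,-1.25,-1.25,0,0,0,0])

```text
time: 35.9
tool_pos: [0.5165, 0.2577, 0.3444]
tool_rot: [-3.141, 0.001, 1.379]
contact_force: [0.4, 0.5, -2.3]
opening: 0.0097
grip_force: 40.0
```

arm_command(xyz=[[0,0,-20],[0,0,-30],[0,0,-20],[0,0,-12],[0,0,-8],[0,0,-5],[0,0,-5],[0,0,-5],[0,0,-5],[0,0,-4],[0,0,0],[0,0,0]], spin=[0,0,0,0,0,0,0,0,0,0,0,0])

```text
time: 37.1
tool_pos: [0.5163, 0.2591, 0.2308]
tool_rot: [3.141, -0.0, 1.38]
contact_force: [1.4, -0.5, -2.7]
opening: 0.0097
grip_force: 40.0
```

arm_command(xyz=[[0,0,-2],[0,0,-2],[0,0,-1],[0,0,-0.7],[0,0,-0.5],[0,0,-0.5],[0,0,-0.5],[0,0,0],[0,0,0]], spin=[0,0,0,0,0,0,0,0,0])

```text
time: 38.0
tool_pos: [0.5162, 0.259, 0.2246]
tool_rot: [3.141, -0.0, 1.38]
contact_force: [-3.6, -1.1, 8.0]
opening: 0.01
grip_force: 40.0
```

Floor contact at the same height as the wide one. Release, rise, move aside and check everything.

arm_command(xyz=[[0,0,0],[0,0,0],[0,0,0],[0,0,0],[0,0,0],[0,0,0]], spin=[0,0,0,0,0,0], jaw=-0.3)

```text
time: 38.6
tool_pos: [0.5163, 0.259, 0.2235]
tool_rot: [3.142, 0.0, 1.38]
contact_force: [0.7, 0.0, -0.0]
opening: 0.032
grip_force: 0.0
```

arm_command(xyz=[[0,0,20],[0,0,40],[0,0,45],[0,0,45],[0,-30,10],[0,-20,0],[0,0,0],[0,0,0],[0,0,0]], spin=[0,0,0,0,0,0,0,0,0])

```text
time: 39.5
tool_pos: [0.5162, 0.2097, 0.3831]
tool_rot: [-3.141, -0.0, 1.381]
contact_force: [0.2, 0.2, -1.2]
opening: 0.0324
grip_force: 0.0
```

Run:
```python
from h import *
c=snap('wrist','w8'); t=snap('top','t8'); s=snap('scene','s8'); P=cloud(c)*1000
b=np.hypot(P[...,0]-522,P[...,1]-286)<110
for lo,hi,n in [(69,82,'tab'),(38.5,47,'bodytop'),(28,36,'walls')]:
    m=b&(P[...,2]>lo)&(P[...,2]<hi); N,lab,st,ce=cv2.connectedComponentsWithStats(m.astype(np.uint8))
    for i in range(1,N):
        if st[i,4]>60: q=P[lab==i]; r=cv2.minAreaRect(q[:,:2].astype(np.float32)); print(n,st[i,4],np.round(r[0],1),np.round(r[1],1),round(r[2],1),np.percentile(q[:,2],[5,50,95]).round(1))
im=np.hstack([cv2.resize(c['img'],(480,360)),np.vstack([cv2.resize(s['img'][260:350,340:430],(320,180)),cv2.resize(s['img'][125:215,150:280],(320,180))])])
cv2.imwrite('pics/v8.png',im[:,:,::-1])
```

```text
tab 316 [527.6 315.6] [21.9  9.2] 78.4 [69.4 72.1 73.6]
tab 306 [515.6 258.3] [23.3  8.8] 78.6 [72.1 73.3 74.4]
bodytop 3487 [518.1 317.3] [40.7 78.8] 79.0 [40.  41.5 43.3]
bodytop 3164 [523.4 264.6] [115.3  52.2] 7.2 [40.1 41.5 43.1]
walls 5911 [525.  290.2] [124.2 134.4] 78.6 [29.  31.4 33. ]
walls 151 [529.6 299.3] [83.2 36.3] 19.5 [33.1 34.4 35.8]
walls 84 [509.5 278.3] [ 0.9 79.3] 79.1 [32.6 33.7 35. ]
```

View pics/v8.png

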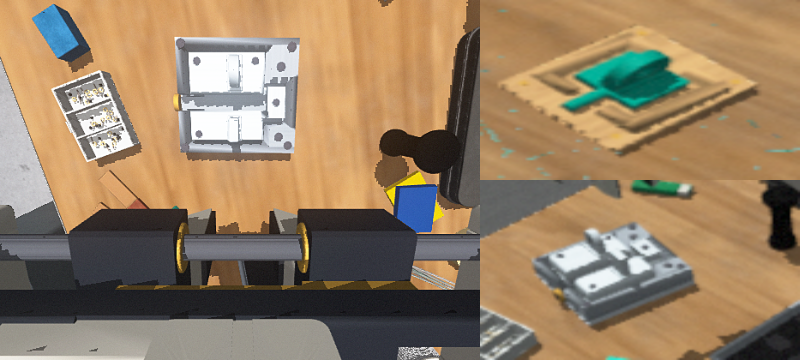

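Both inserts are seated flat, with their tops at 41.5 mm as they were at the start. The bracket lies flat in the nest, and the arm is clear of everything.

```bash
python3 -c "
from cell import *
print(hand_in())"
```

```text
the job is handed in; nothing more can be done
None
```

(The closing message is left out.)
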